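Find the rocking pan lid and seat it

TASK

One of the four lids on the pan rail is not properly on its pan and rocks. Press down on an end of one lid after another with the fingertips until you find the lid that tips, then press that lid down by its knob until it is fully home and no longer rocks. Only press: do not pull the lid up, leave the bottle, cup and jar where they stand, and finish with the hand clear.

Things in the scene. Friction and masses are not known exactly. Their poses are not given: they have to be found in the camera images.
- place_1 (a point): fixed point on the upright line through the middle of the first lid (left, +y, end of the row), 125 mm above the worktop, 45 mm above the rail's flat top. Its x axis runs along the lid's length (away from the robot at yaw 0), y along the row, z up. Same for place_2 to 4; lids are 126 mm apart. Lids: flat aluminium sheet 176 mm (x) by 108 mm (y), alike, with a round black knob at the middle
- place_2 (a point): the same point for the second lid from the left. Sizes for all lids: knob 32 mm across, its top 22 mm above the sheet. The sheet's top is 16 to 28 mm below the place point, so the knob's top lies from 6 mm below to 6 mm above it; this differs from lid to lid by chance and does not tell which is loose. The sheet's edge is turned down 14 mm
- place_3 (a point): the same point for the third lid. The three sound lids do not give when pressed. The loose lid starts about level, 5 mm high on its pan: pressed 50 to 65 mm from the middle towards either end (+x or -x) with about 1 to 4 N, that end sinks about 4 mm, stops, and stays tipped when let go. Pressing an end does not seat it
- place_4 (a point): the same point for the fourth lid (right, -y, end of the row). Pressing the loose lid's knob straight down with about 7 to 15 N moves it down up to 5 mm until its ends rest on the pan, which also levels it; it then stays down
- lid_rock (a joint): tilt in rad of the loose lid, whichever of the four it is: 0 level, positive when its far (+x) end is down, negative when its near end is down; about 0.07 either way at most, and fixed near 0 once it is home
- lid_seat (a joint): how far in m the loose lid, whichever it is, has gone down onto its pan: 0 to 0.0005 at the start, about 0.005 fully home, negative if pulled up
- squeeze_mid (a point): centre of the loose red squeeze bottle, 54 mm across, 150 mm tall with its nozzle; stands beyond the rail
- cup_mid (a point): centre of the loose steel cup, 72 mm across its rim, 62 mm tall; stands on the robot's side of the rail
- jar_mid (a point): centre of the loose clear jar with a steel cap, 68 mm across, 100 mm tall; stands beside the right (-y) end of the rail
Mind the look-alikes: they are no part of the job. What is shaped like the part that bears cup_mid but orange is not meant.

How it is judged:
By the outcome, as a careful person would: the job done as asked, in the order asked, and still so for the second after the job is handed in, with the robot touching nothing.
It also fails if it takes over 58 s, if anything falls off the work surface, if the arm or the gripper's body presses on something with over 40 N, if the wrist force passes 120 N, or if a joint passes its speed limit or range.

ROBOT

A 6-joint arm with a two-finger parallel gripper is mounted at the origin on the work surface. World frame = base frame: x ahead of the robot, y to its left, z up, the work surface at z = 0. Lengths are in m, angles in rad, forces in N, time in s.
With the tool pointing down it reaches from about 0.3 to 0.775 m from the base axis. Payload 14.6 kg.
Tool frame: the origin (TCP) lies at the centre of the arm's flange, where the gripper is bolted on; the fingertips stand 199 mm ahead of it and the grasp point (between the pads) lies 180 mm ahead of it; z points along the fingers, y is the line along which they close (so a half turn about z gives the same grasp; the last joint's range is limited). The gripper opens to 94 mm and grips with 3 to 60 N. Pads are 16 mm wide; open, the fingers measure 119 mm over their backs; the gripper's body (75 mm by 177 mm) begins 78 mm behind the grasp point.
Start: joints at [1.216, 0.3, 1.521, -0, 1.321, -0.067], TCP at [0.156, 0.527, 0.405] pointing down, gripper open.
Joint ranges: [-3.03, 3.03], [-0.79, 2.21], [0.23, 2.52], [-1.04, 4.18], [0, 3.07], [-2.55, 2.55]. Speed limits (rad/s): [2.22, 2.22, 2.57, 3.14, 3.14, 3.14].

INTERFACE

Orientations are given as [roll, pitch, yaw] about the fixed x, y, z axes, in that order (R = Rz(yaw) Ry(pitch) Rx(roll)).
In Python, from station import ctrl gives the robot as it stands. The module is installed in compiled form; this text tells all that it offers.
- The arm moves only by the tool servo_tool, never from a script. Its argument "motion" is a list of rows, each a list of 5 numbers: the closure, from 0 (fully open) to 1 (shut), then the shift along the world's x, y, z in cm, then the turn about the world's z in degrees. A call has 1 to 20 rows; each row is the pose to reach, as a shift and turn from the pose commanded when the call began; what a row does not reach only later rows make up. A row lasts 1/8 s, in which the tool goes at most 62.5 mm and 10.7 degrees, less where a joint would pass 70% of its speed; a pose out of reach is approached as far as the arm can. A call with a gripper value outside its range is refused whole. The fingers move at their own pace and stop on an object; "squeeze" is the grip in N (left out, the last holds). Time passes only in rows, so rows that repeat a pose let the fingers close. It gives the time, the measured TCP pose, the force, the opening and the grip force at its end, in the units of the state.
- ctrl.get_obs(): the state, without advancing time (a new reading comes with each control period).
- ctrl.camera(name): name is "side" or "top" or "wrist"; returns a dict with "image" (384x512x3 uint8, red, green, blue), "fx", "fy", "cx", "cy" (pixels), "dist" ([k1, k2, p1, p2, k3] as OpenCV has them; the pictures are not rectified), "camera_from_world" (4x4, takes a point from world to camera coordinates); the wrist camera has in their place "hand_eye" (4x4, takes a point from camera to tool coordinates, whose origin is the TCP and whose axes are the flange's). Camera axes: x right, y up, looking along -z (the intrinsics and any distortion apply to the point x, -y, -z); pixel columns grow to the right and rows downward; lengths in m; the calibration is good to about 2 mm. A picture is of the moment at which its call begins: read the wrist's pose just before it. There is no depth.
- ctrl.hand_in(): hands the job in; it is judged then, once.
The state is a dict: "time_s": time; "qpos": joint angles; "joint_vel": joint speeds; "tau": joint torques, N m; "ee_pos": TCP position; "eef_rot": TCP orientation; "force": force on the tool from outside, world axes, zero at the start; "moment": the same for the moment, N m; "grip_width": finger opening in m; "grip_force": force on a finger pad.
Only numpy, scipy, OpenCV 4.12 (cv2) and the standard library are available. Lean on these libraries where they do the work, as an engineer would, in place of code of your own. Each camera call takes 0.05 s, during which the arm holds its last target. There are 200 camera calls.

## Working session

There is one attempt and no reset: what is moved stays moved. The work goes in short steps, Python scripts to look and compute and a tool call to move; the robot and the scene stay as the last step left them, time stands still between calls to the robot, and variables do not carry over. Pictures are saved under pics/ and viewed, at most 10 in all, crops included, and the job is handed in when it is done.

Besides the shell and the picture viewer there is one more tool, called after ">>>" by a JSON object that holds its "method" and its "body", one argument or row to a line. servo_tool: Moves the arm, as the interface text tells. Its arguments: {"type":"object","properties":{"motion":{"type":"array","items":{"type":"array","items":{"type":"number"}}},"squeeze":{"type":"number"}},"required":["motion"]}

```bash
mkdir -p pics
cat > h.py <<'E'
import numpy as np, cv2
from station import ctrl
def ray(c,uv,T=None):
    K=np.array([[c['fx'],0,c['cx']],[0,c['fy'],c['cy']],[0,0,1]])
    p=cv2.undistortPoints(np.array([[uv]],float),K,np.array(c['dist'],float))[0,0]
    d=np.array([p[0],-p[1],-1.])
    W=np.linalg.inv(np.array(c['camera_from_world'])) if T is None else T
    return W[:3,3],W[:3,:3]@d
def onz(c,uv,z,T=None):
    o,d=ray(c,uv,T); return o+d*(z-o[2])/d[2]
E
python3 - <<'E'
from h import *
s=ctrl.get_obs();print({k:np.round(v,3) for k,v in s.items()})
for n in('side','top'):
    c=ctrl.camera(n);cv2.imwrite(f'pics/{n}0.png',c['image'][:,:,::-1]);print(n,np.round(np.linalg.inv(c['camera_from_world']),3))
    np.save(f'{n}0.npy',c,allow_pickle=True)
E
```

```text
{'time_s': np.float64(0.0), 'qpos': array([ 1.216,  0.3  ,  1.522,  0.   ,  1.321, -0.067]), 'joint_vel': array([-0.001,  0.   , -0.   , -0.   , -0.   ,  0.002]), 'tau': array([ 0.0000e+00, -5.3182e+01, -3.5272e+01,  7.1000e-02,  2.4000e-02,
       -0.0000e+00]), 'ee_pos': array([0.156, 0.527, 0.404]), 'eef_rot': array([-3.14 , -0.   ,  2.854]), 'force': array([-0.027,  0.184, -0.448]), 'moment': array([ 0.072, -0.02 , -0.106]), 'grip_force': np.float64(0.0), 'grip_width': np.float64(0.094)}
side [[ 0.887  0.32  -0.332  0.233]
 [-0.461  0.627 -0.628 -0.716]
 [ 0.007  0.71   0.704  0.817]
 [ 0.     0.     0.     1.   ]]
top [[ 0.008  0.998 -0.069  0.501]
 [-0.999  0.005 -0.036 -0.092]
 [-0.036  0.069  0.997  0.901]
 [ 0.     0.     0.     1.   ]]
```

View pics/top0.png

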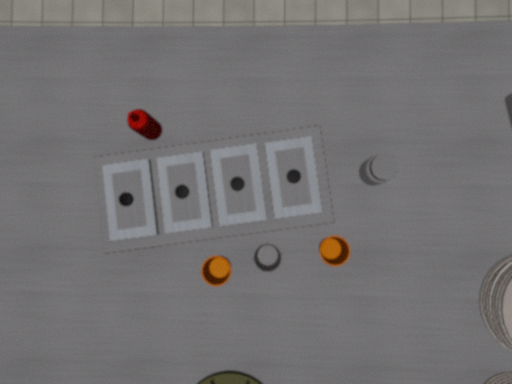

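View pics/side0.png

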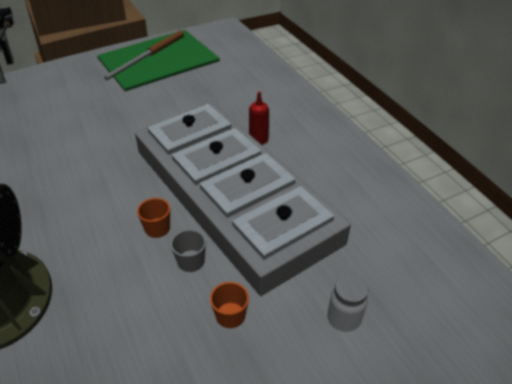

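Top view: knobs at about (126,199), (182,192), (238,184), (294,176). The steel cup is at (267,257), with orange look-alikes at (217,268) and (333,249). The bottle is at (145,124) and the clear jar at (380,168). The side view shows knobs at (189,120), (216,147), (248,175), (285,212), all dark. Next I'll triangulate the knobs.

Run:
```python
from h import *
C={n:np.load(f'{n}0.npy',allow_pickle=True).item() for n in('side','top')}
def knobs(c,box,key):
    x0,y0,x1,y1=box;g=c['image'].max(2)[y0:y1,x0:x1]
    n,l,st,ce=cv2.connectedComponentsWithStats((g<60).astype(np.uint8))
    k=[(ce[i]+[x0,y0],st[i,4]) for i in range(1,n) if st[i,4]>40]
    return sorted(k,key=lambda t:t[0][0])
T=knobs(C['top'],(100,140,330,240),0);S=knobs(C['side'],(160,90,330,240),0)
print(len(T),len(S))
P=[]
for (t,a),(s,b) in zip(T,S):
    o1,d1=ray(C['top'],t);o2,d2=ray(C['side'],s)
    A=np.c_[d1,-d2];k=np.linalg.lstsq(A,o2-o1,rcond=None)[0]
    p,q=o1+k[0]*d1,o2+k[1]*d2
    print(np.round(t,1),a,np.round(s,1),b,np.round((p+q)/2,4),np.round(np.linalg.norm(p-q),4),'top@.115',np.round(onz(C['top'],t,.115),4))
for n,uv,z in(('bottle',(145,124),.08),('cup',(267,257),.05),('jar',(380,168),.09)):print(n,np.round(onz(C['top'],uv,z),3))
```

```text
4 8
[125.7 198.8] 137 [165.4 225. ] 115 [ 0.5293  0.5067 -0.5341] 0.0744 top@.115 [0.5359 0.2297 0.115 ]
[181.6 191.1] 126 [188.3 236.4] 161 [ 0.5387  0.2203 -0.3022] 0.0896 top@.115 [0.5537 0.1042 0.115 ]
[236.9 183.4] 125 [188.5 120.3] 103 [ 0.5072 -0.0234  0.2936] 0.0999 top@.115 [ 0.5717 -0.0198  0.115 ]
[293.3 175.8] 126 [190.3 205.6] 880 [ 0.4957 -0.1255  0.1931] 0.1707 top@.115 [ 0.5892 -0.1455  0.115 ]
bottle [0.715 0.203 0.08 ]
cup [ 0.402 -0.088  0.05 ]
jar [ 0.611 -0.343  0.09 ]
```

Candidates for the targets are the four black knobs at top pixels (126,199), (182,191), (237,183) and (293,176). The dark cup interiors at (217,268), (267,257) and (333,249) are not lids. The row is yawed about 8.1°. I'll start with lid 1's near end at about (0.480, 0.222).

>>> {"method": "servo_tool", "body": {
  "motion": [
    [1,32.4,-30.5,-5,25],
    [1,32.4,-30.5,-5,25],
    [1,32.4,-30.5,-5,25],
    [1,32.4,-30.5,-5,25],
    [1,32.4,-30.5,-5,25],
    [1,32.4,-30.5,-5,25],
    [1,32.4,-30.5,-5,25],
    [1,32.4,-30.5,-5,25],
    [1,32.4,-30.5,-5,25],
    [1,32.4,-30.5,-5,25],
    [1,32.4,-30.5,-5,25],
    [1,32.4,-30.5,-5,25]
  ],
  "squeeze": 20
}}

```text
time_s: 1.6
ee_pos: [0.4796, 0.2231, 0.3549]
eef_rot: [3.141, 0.0, -2.992]
force: [-0.6, 0.0, -0.6]
grip_width: 0.0004
grip_force: 0.0
```

Run:
```python
from h import *
from scipy.spatial.transform import Rotation as R
s=ctrl.get_obs();c=ctrl.camera('wrist');cv2.imwrite('pics/w1.png',c['image'][:,:,::-1])
T=np.eye(4);T[:3,:3]=R.from_euler('xyz',s['eef_rot']).as_matrix();T[:3,3]=s['ee_pos'];T=T@np.array(c['hand_eye'])
print(np.round(T,3))
g=c['image'].max(2);n,l,st,ce=cv2.connectedComponentsWithStats((g<60).astype(np.uint8))
for i in range(1,n):
    if st[i,4]>80:print(ce[i],st[i],np.round(onz(c,ce[i],.115,T),4))
print(s['force'],s['ee_pos'],s['eef_rot'],s['time_s'],s['grip_width'])
```

```text
[[-0.151 -0.947 -0.285  0.395]
 [ 0.989 -0.144 -0.044  0.21 ]
 [ 0.001 -0.289  0.957  0.334]
 [ 0.     0.     0.     1.   ]]
[ 2.43333333 74.52222222] [  0  57   7  35 180] [0.402  0.0296 0.115 ]
[252.5480427  265.74199288] [249 222   8  92 562] [0.53  0.231 0.115]
[107.72386588 268.87376726] [  89  253   38   34 1014] [0.5522 0.1046 0.115 ]
[189.00729436 322.43586578] [   0  275  248   98 8911] [0.5991 0.1808 0.115 ]
[318.75287761 319.682288  ] [ 258  275  254   91 8514] [0.5776 0.3014 0.115 ]
[485.2305686  364.22117893] [ 447  337   65   47 1917] [0.6043 0.4756 0.115 ]
[-0.57782168  0.02893294 -0.59987142] [0.4796201  0.22305559 0.35486343] [ 3.14149853e+00  2.88642306e-04 -2.99178731e+00] 1.6 0.00036427342281803024
```

View pics/w1.png

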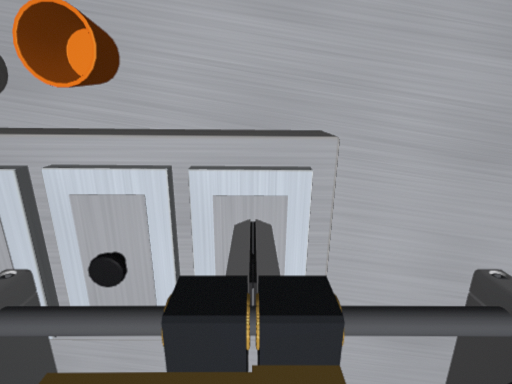

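The wrist view shows the closed tips at (252,222) over lid 1's near half, knob 2 at (107,269), and the orange cup at (60,45), clear of the hand. Descending.

>>> {"method": "servo_tool", "body": {
  "motion": [
    [1,0,0,-3,0],
    [1,0,0,-4.4,0],
    [1,0,0,-4.4,0],
    [1,0,0,-4.4,0]
  ]
}}

```text
time_s: 2.15
ee_pos: [0.4803, 0.2225, 0.3115]
eef_rot: [3.141, 0.001, -2.993]
force: [0.4, -0.3, 0.5]
grip_width: 0.0008
grip_force: 0.0
```

>>> {"method": "servo_tool", "body": {
  "motion": [
    [1,0,0,-0.2,0],
    [1,0,0,-0.2,0],
    [1,0,0,-0.2,0]
  ]
}}

```text
time_s: 2.52
ee_pos: [0.4801, 0.2224, 0.3089]
eef_rot: [3.142, 0.0, -2.993]
force: [-0.7, 0.4, -0.6]
grip_width: 0.0005
grip_force: 0.0
```

>>> {"method": "servo_tool", "body": {
  "motion": [
    [1,0,0,-0.2,0],
    [1,0,0,-0.2,0],
    [1,0,0,-0.2,0]
  ]
}}

```text
time_s: 2.9
ee_pos: [0.4801, 0.2224, 0.3066]
eef_rot: [-3.142, -0.0, -2.993]
force: [0.4, -1.4, -0.2]
grip_width: 0.0008
grip_force: 0.0
```

>>> {"method": "servo_tool", "body": {
  "motion": [
    [1,0,0,-0.2,0],
    [1,0,0,-0.2,0],
    [1,0,0,-0.2,0]
  ]
}}

```text
time_s: 3.28
ee_pos: [0.4801, 0.2224, 0.3046]
eef_rot: [-3.142, -0.0, -2.993]
force: [0.5, 0.2, 0.4]
grip_width: 0.0004
grip_force: 0.0
```

>>> {"method": "servo_tool", "body": {
  "motion": [
    [1,0,0,-0.15,0],
    [1,0,0,-0.15,0],
    [1,0,0,-0.15,0]
  ]
}}

```text
time_s: 3.65
ee_pos: [0.4801, 0.2224, 0.3031]
eef_rot: [-3.142, -0.0, -2.993]
force: [0.8, 0.4, 0.5]
grip_width: 0.0008
grip_force: 0.0
```

>>> {"method": "servo_tool", "body": {
  "motion": [
    [1,0,0,-0.15,0],
    [1,0,0,-0.15,0],
    [1,0,0,-0.15,0]
  ]
}}

```text
time_s: 4.03
ee_pos: [0.4801, 0.2224, 0.3016]
eef_rot: [-3.142, 0.0, -2.993]
force: [0.6, 0.6, -0.2]
grip_width: 0.0006
grip_force: 0.0
```

>>> {"method": "servo_tool", "body": {
  "motion": [
    [1,0,0,-0.15,0],
    [1,0,0,-0.15,0],
    [1,0,0,-0.15,0]
  ]
}}

```text
time_s: 4.4
ee_pos: [0.4801, 0.2224, 0.3001]
eef_rot: [-3.142, -0.0, -2.993]
force: [-0.5, 0.6, 0.5]
grip_width: 0.0005
grip_force: 0.0
```

>>> {"method": "servo_tool", "body": {
  "motion": [
    [1,0,0,-0.15,0],
    [1,0,0,-0.15,0],
    [1,0,0,-0.15,0]
  ]
}}

```text
time_s: 4.78
ee_pos: [0.4801, 0.2224, 0.299]
eef_rot: [3.142, 0.0, -2.993]
force: [-1.5, -1.3, 4.9]
grip_width: 0.0008
grip_force: 2.5
```

>>> {"method": "servo_tool", "body": {
  "motion": [
    [1,0,0,-0.15,0],
    [1,0,0,-0.15,0],
    [1,0,0,-0.15,0]
  ]
}}

```text
time_s: 5.15
ee_pos: [0.4801, 0.2224, 0.2989]
eef_rot: [3.141, 0.001, -2.993]
force: [-8.8, -2.7, 20.5]
grip_width: 0.0006
grip_force: 10.6
```

Lid 1 is stiff, with 20 N and no give, so it is sound. Moving to lid 2.

>>> {"method": "servo_tool", "body": {
  "motion": [
    [1,0,0,4.5,0],
    [1,0.9,-6,4.5,0],
    [1,1.75,-12.6,4.5,0],
    [1,1.75,-12.6,4.5,0],
    [1,1.75,-12.6,1.15,0],
    [1,1.75,-12.6,1.15,0],
    [1,1.75,-12.6,1.15,0]
  ]
}}

```text
time_s: 6.02
ee_pos: [0.4978, 0.0969, 0.3095]
eef_rot: [-3.142, 0.001, -2.992]
force: [-0.0, -1.1, 0.8]
grip_width: 0.0004
grip_force: 0.0
```

>>> {"method": "servo_tool", "body": {
  "motion": [
    [1,0,0,-0.15,0],
    [1,0,0,-0.15,0],
    [1,0,0,-0.15,0]
  ]
}}

```text
time_s: 6.4
ee_pos: [0.4976, 0.0964, 0.3074]
eef_rot: [-3.142, 0.0, -2.993]
force: [-0.1, -0.3, -0.4]
grip_width: 0.0008
grip_force: 0.0
```

>>> {"method": "servo_tool", "body": {
  "motion": [
    [1,0,0,-0.15,0],
    [1,0,0,-0.15,0],
    [1,0,0,-0.15,0]
  ]
}}

```text
time_s: 6.78
ee_pos: [0.4976, 0.0964, 0.3056]
eef_rot: [-3.142, -0.0, -2.993]
force: [0.2, -0.4, -0.5]
grip_width: 0.0002
grip_force: 0.0
```

>>> {"method": "servo_tool", "body": {
  "motion": [
    [1,0,0,-0.15,0],
    [1,0,0,-0.15,0],
    [1,0,0,-0.15,0]
  ]
}}

```text
time_s: 7.15
ee_pos: [0.4976, 0.0963, 0.3042]
eef_rot: [3.142, 0.0, -2.993]
force: [-1.0, -0.1, 0.0]
grip_width: 0.0002
grip_force: 0.0
```

>>> {"method": "servo_tool", "body": {
  "motion": [
    [1,0,0,-0.15,0],
    [1,0,0,-0.15,0],
    [1,0,0,-0.15,0]
  ]
}}

```text
time_s: 7.52
ee_pos: [0.4976, 0.0964, 0.3026]
eef_rot: [-3.142, -0.0, -2.993]
force: [-0.2, 0.6, -0.0]
grip_width: 0.0008
grip_force: 0.0
```

>>> {"method": "servo_tool", "body": {
  "motion": [
    [1,0,0,-0.15,0],
    [1,0,0,-0.15,0],
    [1,0,0,-0.15,0]
  ]
}}

```text
time_s: 7.9
ee_pos: [0.4976, 0.0964, 0.3011]
eef_rot: [-3.142, 0.0, -2.993]
force: [-0.2, 0.1, 0.5]
grip_width: 0.0005
grip_force: 0.0
```

>>> {"method": "servo_tool", "body": {
  "motion": [
    [1,0,0,-0.15,0],
    [1,0,0,-0.15,0],
    [1,0,0,-0.15,0]
  ]
}}

```text
time_s: 8.28
ee_pos: [0.4976, 0.0964, 0.2997]
eef_rot: [3.142, 0.0, -2.993]
force: [-0.0, -0.8, -0.8]
grip_width: 0.0006
grip_force: 0.0
```

>>> {"method": "servo_tool", "body": {
  "motion": [
    [1,0,0,-0.15,0],
    [1,0,0,-0.15,0],
    [1,0,0,-0.15,0]
  ]
}}

```text
time_s: 8.65
ee_pos: [0.4976, 0.0964, 0.2981]
eef_rot: [3.142, -0.0, -2.993]
force: [-0.3, 0.6, -0.8]
grip_width: 0.0004
grip_force: 0.0
```

>>> {"method": "servo_tool", "body": {
  "motion": [
    [1,0,0,-0.15,0],
    [1,0,0,-0.15,0],
    [1,0,0,-0.15,0]
  ]
}}

```text
time_s: 9.02
ee_pos: [0.4976, 0.0964, 0.2978]
eef_rot: [-3.142, 0.001, -2.993]
force: [-6.4, -1.2, 15.2]
grip_width: 0.0005
grip_force: 7.4
```

Lid 2 is also stiff. Moving to lid 3.

>>> {"method": "servo_tool", "body": {
  "motion": [
    [1,0,0,4.5,0],
    [1,0.9,-6,4.5,0],
    [1,1.75,-12.5,4.5,0],
    [1,1.75,-12.5,4.5,0],
    [1,1.75,-12.5,1.2,0],
    [1,1.75,-12.5,1.2,0],
    [1,1.75,-12.5,1.2,0]
  ]
}}

```text
time_s: 9.9
ee_pos: [0.5153, -0.0281, 0.3096]
eef_rot: [-3.141, 0.001, -2.992]
force: [0.2, -0.3, 0.3]
grip_width: 0.0008
grip_force: 0.0
```

>>> {"method": "servo_tool", "body": {
  "motion": [
    [1,0,0,-0.15,0],
    [1,0,0,-0.15,0],
    [1,0,0,-0.15,0]
  ]
}}

```text
time_s: 10.28
ee_pos: [0.5151, -0.0286, 0.3074]
eef_rot: [-3.141, 0.0, -2.993]
force: [0.5, -0.1, -0.1]
grip_width: 0.0003
grip_force: 0.0
```

>>> {"method": "servo_tool", "body": {
  "motion": [
    [1,0,0,-0.15,0],
    [1,0,0,-0.15,0],
    [1,0,0,-0.15,0]
  ]
}}

```text
time_s: 10.65
ee_pos: [0.5151, -0.0286, 0.3056]
eef_rot: [3.142, -0.0, -2.993]
force: [-0.2, 0.4, 0.4]
grip_width: 0.0008
grip_force: 0.0
```

>>> {"method": "servo_tool", "body": {
  "motion": [
    [1,0,0,-0.15,0],
    [1,0,0,-0.15,0],
    [1,0,0,-0.15,0]
  ]
}}

```text
time_s: 11.02
ee_pos: [0.5151, -0.0286, 0.3041]
eef_rot: [3.142, -0.0, -2.993]
force: [-0.2, -0.5, -0.3]
grip_width: 0.0006
grip_force: 0.0
```

>>> {"method": "servo_tool", "body": {
  "motion": [
    [1,0,0,-0.15,0],
    [1,0,0,-0.15,0],
    [1,0,0,-0.15,0]
  ]
}}

```text
time_s: 11.4
ee_pos: [0.5151, -0.0286, 0.3026]
eef_rot: [3.142, -0.0, -2.993]
force: [-0.3, -0.0, 0.7]
grip_width: 0.0007
grip_force: 0.0
```

>>> {"method": "servo_tool", "body": {
  "motion": [
    [1,0,0,-0.15,0],
    [1,0,0,-0.15,0],
    [1,0,0,-0.15,0]
  ]
}}

```text
time_s: 11.78
ee_pos: [0.5151, -0.0286, 0.3011]
eef_rot: [-3.142, -0.0, -2.993]
force: [-0.3, -0.2, 0.9]
grip_width: 0.0002
grip_force: 0.0
```

>>> {"method": "servo_tool", "body": {
  "motion": [
    [1,0,0,-0.15,0],
    [1,0,0,-0.15,0],
    [1,0,0,-0.15,0]
  ]
}}

```text
time_s: 12.15
ee_pos: [0.5151, -0.0286, 0.2999]
eef_rot: [-3.141, 0.0, -2.993]
force: [-1.9, 0.4, 5.1]
grip_width: 0.0003
grip_force: 2.5
```

>>> {"method": "servo_tool", "body": {
  "motion": [
    [1,0,0,-0.08,0],
    [1,0,0,-0.08,0],
    [1,0,0,-0.08,0]
  ]
}}

```text
time_s: 12.52
ee_pos: [0.5151, -0.0286, 0.2996]
eef_rot: [-3.141, 0.001, -2.993]
force: [-5.7, 1.4, 11.6]
grip_width: 0.0003
grip_force: 5.9
```

Lid 3 is stiff too. Moving to lid 4.

>>> {"method": "servo_tool", "body": {
  "motion": [
    [1,0,0,4.5,0],
    [1,0.9,-6,4.5,0],
    [1,1.75,-12.5,4.5,0],
    [1,1.75,-12.5,4.5,0],
    [1,1.75,-12.5,1.2,0],
    [1,1.75,-12.5,1.2,0],
    [1,1.75,-12.5,1.2,0]
  ]
}}

```text
time_s: 13.4
ee_pos: [0.5328, -0.1531, 0.3118]
eef_rot: [-3.141, 0.001, -2.992]
force: [-0.4, -0.7, 0.0]
grip_width: 0.0003
grip_force: 0.0
```

>>> {"method": "servo_tool", "body": {
  "motion": [
    [1,0,0,-0.12,0],
    [1,0,0,-0.12,0],
    [1,0,0,-0.12,0]
  ]
}}

```text
time_s: 13.78
ee_pos: [0.5326, -0.1536, 0.31]
eef_rot: [-3.141, 0.0, -2.993]
force: [-0.8, 0.2, 0.1]
grip_width: 0.0006
grip_force: 0.0
```

>>> {"method": "servo_tool", "body": {
  "motion": [
    [1,0,0,-0.12,0],
    [1,0,0,-0.12,0],
    [1,0,0,-0.12,0]
  ]
}}

```text
time_s: 14.15
ee_pos: [0.5326, -0.1536, 0.3084]
eef_rot: [3.142, -0.0, -2.993]
force: [-0.1, -0.9, 0.1]
grip_width: 0.0006
grip_force: 0.0
```

>>> {"method": "servo_tool", "body": {
  "motion": [
    [1,0,0,-0.12,0],
    [1,0,0,-0.12,0],
    [1,0,0,-0.12,0]
  ]
}}

```text
time_s: 14.52
ee_pos: [0.5326, -0.1536, 0.3072]
eef_rot: [3.142, -0.0, -2.993]
force: [-0.4, -0.3, 0.5]
grip_width: 0.0005
grip_force: 0.0
```

>>> {"method": "servo_tool", "body": {
  "motion": [
    [1,0,0,-0.12,0],
    [1,0,0,-0.12,0],
    [1,0,0,-0.12,0]
  ]
}}

```text
time_s: 14.9
ee_pos: [0.5326, -0.1536, 0.3061]
eef_rot: [-3.142, 0.0, -2.993]
force: [-0.6, 0.2, 0.2]
grip_width: 0.0005
grip_force: 0.0
```

>>> {"method": "servo_tool", "body": {
  "motion": [
    [1,0,0,-0.12,0],
    [1,0,0,-0.12,0],
    [1,0,0,-0.12,0]
  ]
}}

```text
time_s: 15.28
ee_pos: [0.5326, -0.1536, 0.3048]
eef_rot: [3.142, -0.0, -2.993]
force: [0.3, -0.2, -0.4]
grip_width: 0.0007
grip_force: 0.0
```

>>> {"method": "servo_tool", "body": {
  "motion": [
    [1,0,0,-0.12,0],
    [1,0,0,-0.12,0],
    [1,0,0,-0.12,0]
  ]
}}

```text
time_s: 15.65
ee_pos: [0.5326, -0.1536, 0.3036]
eef_rot: [-3.142, 0.0, -2.993]
force: [-0.7, -1.1, -0.4]
grip_width: 0.0007
grip_force: 0.0
```

>>> {"method": "servo_tool", "body": {
  "motion": [
    [1,0,0,-0.12,0],
    [1,0,0,-0.12,0],
    [1,0,0,-0.12,0]
  ]
}}

```text
time_s: 16.02
ee_pos: [0.5326, -0.1536, 0.3024]
eef_rot: [3.142, -0.0, -2.993]
force: [-0.5, -0.6, -0.2]
grip_width: 0.0002
grip_force: 0.0
```

>>> {"method": "servo_tool", "body": {
  "motion": [
    [1,0,0,-0.12,0],
    [1,0,0,-0.12,0],
    [1,0,0,-0.12,0]
  ]
}}

```text
time_s: 16.4
ee_pos: [0.5326, -0.1536, 0.3012]
eef_rot: [-3.142, -0.0, -2.993]
force: [-0.1, 0.7, -0.1]
grip_width: 0.0004
grip_force: 0.0
```

>>> {"method": "servo_tool", "body": {
  "motion": [
    [1,0,0,-0.12,0],
    [1,0,0,-0.12,0],
    [1,0,0,-0.12,0]
  ]
}}

```text
time_s: 16.77
ee_pos: [0.5326, -0.1537, 0.3001]
eef_rot: [-3.142, 0.0, -2.993]
force: [0.1, -0.7, 0.4]
grip_width: 0.0003
grip_force: 0.0
```

>>> {"method": "servo_tool", "body": {
  "motion": [
    [1,0,0,-0.12,0],
    [1,0,0,-0.12,0],
    [1,0,0,-0.12,0]
  ]
}}

```text
time_s: 17.15
ee_pos: [0.5326, -0.1536, 0.2989]
eef_rot: [3.142, -0.0, -2.993]
force: [0.6, 1.2, -0.1]
grip_width: 0.0004
grip_force: 0.0
```

>>> {"method": "servo_tool", "body": {
  "motion": [
    [1,0,0,-0.12,0],
    [1,0,0,-0.12,0],
    [1,0,0,-0.12,0]
  ]
}}

```text
time_s: 17.52
ee_pos: [0.5327, -0.1536, 0.2978]
eef_rot: [-3.141, 0.0, -2.993]
force: [-1.2, 0.3, 3.8]
grip_width: 0.0003
grip_force: 1.9
```

>>> {"method": "servo_tool", "body": {
  "motion": [
    [1,0,0,-0.08,0],
    [1,0,0,-0.08,0],
    [1,0,0,-0.08,0]
  ]
}}

```text
time_s: 17.9
ee_pos: [0.5326, -0.1536, 0.2978]
eef_rot: [-3.141, 0.001, -2.993]
force: [-5.0, 1.9, 11.8]
grip_width: 0.0006
grip_force: 6.0
```

All four resist at the near end, so the tipping force may have been hidden in the noise. A tipped lid stays tipped, so I'll clear the hand and compare views with the start.

>>> {"method": "servo_tool", "body": {
  "motion": [
    [1,0,0,5,0],
    [1,-3,6,8,0],
    [1,-33,60,10,0],
    [1,-33,60,10,0],
    [1,-33,60,10,0],
    [1,-33,60,10,0],
    [1,-33,60,10,0],
    [1,-33,60,10,0],
    [1,-33,60,10,0],
    [1,-33,60,10,0],
    [1,-33,60,10,0],
    [1,-33,60,10,0],
    [1,-33,60,10,0]
  ]
}}

```text
time_s: 19.52
ee_pos: [0.2006, 0.4486, 0.3963]
eef_rot: [-3.141, -0.001, -2.989]
force: [0.0, -1.0, 0.4]
grip_width: 0.0004
grip_force: 0.0
```

Run:
```python
from h import *
for n,b in(('side',(120,80,370,300)),('top',(80,110,350,270))):
    c=ctrl.camera(n);np.save(f'{n}1.npy',c,allow_pickle=True)
    a=np.load(f'{n}0.npy',allow_pickle=True).item()['image']
    x0,y0,x1,y1=b
    A=a[y0:y1,x0:x1,::-1];B=c['image'][y0:y1,x0:x1,::-1]
    D=cv2.absdiff(A,B);D=np.clip(D.astype(int)*6,0,255).astype(np.uint8)
    cv2.imwrite(f'pics/{n}d.png',cv2.resize(np.hstack([B,D]),None,fx=1.4,fy=1.4))
```

```text
(no output)
```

View pics/sided.png

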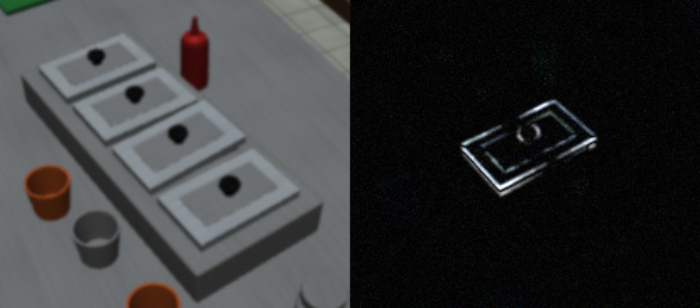

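The side diff shows that only lid 3 changed (diff at (528,132), the third lid, knob at (178,132) in the crop). It tipped under my press, with readings of 0.7 to 0.9 N. Next I'll press its knob at (0.572, -0.020).

>>> {"method": "servo_tool", "body": {
  "motion": [
    [1,37.2,-46.8,0,0],
    [1,37.2,-46.8,0,0],
    [1,37.2,-46.8,0,0],
    [1,37.2,-46.8,0,0],
    [1,37.2,-46.8,0,0],
    [1,37.2,-46.8,0,0],
    [1,37.2,-46.8,0,0],
    [1,37.2,-46.8,0,0],
    [1,37.2,-46.8,0,0],
    [1,37.2,-46.8,0,0],
    [1,37.2,-46.8,0,0],
    [1,37.2,-46.8,-4.5,0],
    [1,37.2,-46.8,-4.5,0],
    [1,37.2,-46.8,-4.5,0],
    [1,37.2,-46.8,-4.5,0]
  ]
}}

```text
time_s: 21.5
ee_pos: [0.5746, -0.0216, 0.3537]
eef_rot: [-3.141, 0.002, -2.993]
force: [-0.1, 0.6, 0.5]
grip_width: 0.0008
grip_force: 0.0
```

Run:
```python
from h import *
s=ctrl.get_obs();c=ctrl.camera('side');np.save('side2.npy',c,allow_pickle=True)
w=ctrl.camera('wrist')
a=cv2.resize(c['image'][100:260,170:340,::-1],None,fx=2.4,fy=2.4);b=cv2.resize(w['image'][:,:,::-1],(512*a.shape[0]//384,a.shape[0]))
v=np.hstack([a,b]);v=v[:,:800]
cv2.imwrite('pics/near3.png',v);print(v.shape,s['ee_pos'],s['time_s'])
```

```text
(384, 800, 3) [ 0.57459663 -0.02156641  0.35365922] 21.5
```

View pics/near3.png

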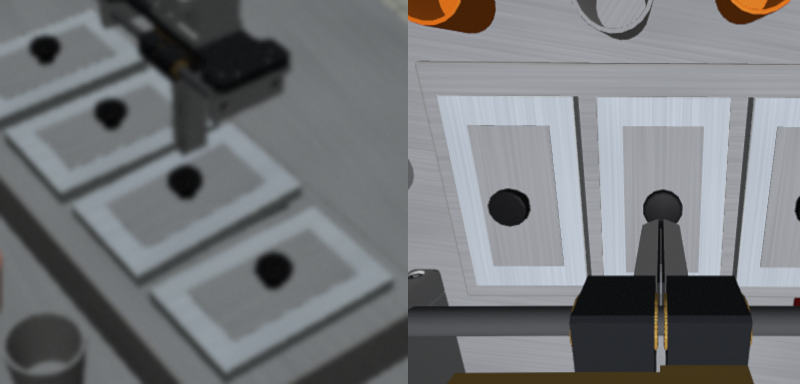

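In the near view, the tips at (660,222) stand over lid 3's knob at (662,208), centred apart from parallax. I'll correct by about 3 mm and descend in steps.

>>> {"method": "servo_tool", "body": {
  "motion": [
    [1,-0.3,0.15,-2,0],
    [1,-0.3,0.15,-2.2,0],
    [1,-0.3,0.15,-2.2,0],
    [1,-0.3,0.15,-2.2,0]
  ]
}}

```text
time_s: 22.1
ee_pos: [0.5718, -0.0201, 0.3306]
eef_rot: [-3.141, 0.001, -2.993]
force: [0.3, -1.0, -0.5]
grip_width: 0.0004
grip_force: 0.0
```

>>> {"method": "servo_tool", "body": {
  "motion": [
    [1,0,0,-0.2,0],
    [1,0,0,-0.2,0],
    [1,0,0,-0.2,0]
  ]
}}

```text
time_s: 22.48
ee_pos: [0.5716, -0.0201, 0.3279]
eef_rot: [3.142, -0.0, -2.993]
force: [-0.2, 0.3, 0.5]
grip_width: 0.0005
grip_force: 0.0
```

>>> {"method": "servo_tool", "body": {
  "motion": [
    [1,0,0,-0.2,0],
    [1,0,0,-0.2,0],
    [1,0,0,-0.2,0]
  ]
}}

```text
time_s: 22.85
ee_pos: [0.5717, -0.0201, 0.326]
eef_rot: [-3.141, 0.0, -2.993]
force: [0.7, 0.1, 1.6]
grip_width: 0.0
grip_force: 1.0
```

>>> {"method": "servo_tool", "body": {
  "motion": [
    [1,0,0,-0.1,0],
    [1,0,0,-0.1,0],
    [1,0,0,-0.1,0]
  ]
}}

```text
time_s: 23.22
ee_pos: [0.5717, -0.0201, 0.3253]
eef_rot: [-3.141, 0.001, -2.993]
force: [1.0, -0.1, 4.8]
grip_width: -0.0
grip_force: 2.5
```

>>> {"method": "servo_tool", "body": {
  "motion": [
    [1,0,0,-0.1,0],
    [1,0,0,-0.1,0],
    [1,0,0,-0.1,0]
  ]
}}

```text
time_s: 23.6
ee_pos: [0.5718, -0.0201, 0.3245]
eef_rot: [-3.141, 0.002, -2.993]
force: [2.4, 1.1, 4.3]
grip_width: 0.0004
grip_force: 2.8
```

>>> {"method": "servo_tool", "body": {
  "motion": [
    [1,0,0,-0.1,0],
    [1,0,0,-0.1,0],
    [1,0,0,-0.1,0]
  ]
}}

```text
time_s: 23.98
ee_pos: [0.5719, -0.0201, 0.3237]
eef_rot: [-3.141, 0.002, -2.993]
force: [2.8, 0.3, 6.4]
grip_width: 0.0006
grip_force: 3.0
```

It's going down at roughly 4 to 6 N. Continuing.

>>> {"method": "servo_tool", "body": {
  "motion": [
    [1,0,0,-0.12,0],
    [1,0,0,-0.12,0],
    [1,0,0,-0.12,0]
  ]
}}

```text
time_s: 24.35
ee_pos: [0.572, -0.0201, 0.3226]
eef_rot: [-3.141, 0.003, -2.993]
force: [4.4, 1.3, 6.5]
grip_width: 0.0007
grip_force: 3.1
```

>>> {"method": "servo_tool", "body": {
  "motion": [
    [1,0,0,-0.12,0],
    [1,0,0,-0.12,0],
    [1,0,0,-0.12,0]
  ]
}}

```text
time_s: 24.72
ee_pos: [0.5721, -0.02, 0.3216]
eef_rot: [-3.141, 0.004, -2.993]
force: [5.5, 1.9, 7.2]
grip_width: 0.0005
grip_force: 3.6
```

>>> {"method": "servo_tool", "body": {
  "motion": [
    [1,0,0,-0.12,0],
    [1,0,0,-0.12,0],
    [1,0,0,-0.12,0]
  ]
}}

```text
time_s: 25.1
ee_pos: [0.5722, -0.02, 0.3207]
eef_rot: [-3.141, 0.005, -2.993]
force: [5.6, 2.0, 8.3]
grip_width: 0.0003
grip_force: 4.2
```

>>> {"method": "servo_tool", "body": {
  "motion": [
    [1,0,0,-0.12,0],
    [1,0,0,-0.12,0],
    [1,0,0,-0.12,0]
  ]
}}

```text
time_s: 25.48
ee_pos: [0.5722, -0.02, 0.3203]
eef_rot: [-3.141, 0.005, -2.993]
force: [2.6, 2.5, 16.9]
grip_width: 0.0007
grip_force: 8.3
```

>>> {"method": "servo_tool", "body": {
  "motion": [
    [1,0,0,-0.1,0],
    [1,0,0,-0.1,0],
    [1,0,0,-0.1,0]
  ]
}}

```text
time_s: 25.85
ee_pos: [0.5722, -0.02, 0.3202]
eef_rot: [-3.141, 0.006, -2.993]
force: [-1.2, 2.9, 24.7]
grip_width: 0.0003
grip_force: 12.4
```

It bottomed out at 0.3202 m after about 5 mm of travel, with 25 N and no further give. Now lifting straight up and clearing the hand.

>>> {"method": "servo_tool", "body": {
  "motion": [
    [1,0,0,1,0],
    [1,0,0,5,0],
    [1,0,0,8,0],
    [1,0,0,8,0],
    [1,-37.2,46.8,8,0],
    [1,-37.2,46.8,8,0],
    [1,-37.2,46.8,8,0],
    [1,-37.2,46.8,8,0],
    [1,-37.2,46.8,8,0],
    [1,-37.2,46.8,8,0],
    [1,-37.2,46.8,8,0],
    [1,-37.2,46.8,8,0],
    [1,-37.2,46.8,8,0],
    [1,-37.2,46.8,8,0],
    [1,-37.2,46.8,8,0],
    [1,-37.2,46.8,8,0]
  ]
}}

```text
time_s: 27.85
ee_pos: [0.1999, 0.4474, 0.3962]
eef_rot: [-3.14, -0.001, -2.993]
force: [0.1, 0.5, 0.0]
grip_width: 0.0003
grip_force: 0.0
```

Run:
```python
from h import *
c=ctrl.camera('side');x0,y0,x1,y1=(120,80,370,300)
I=[np.load(f'side{k}.npy',allow_pickle=True).item()['image'][y0:y1,x0:x1,::-1] for k in(0,1)]+[c['image'][y0:y1,x0:x1,::-1]]
D=[np.clip(cv2.absdiff(I[k],I[2]).astype(int)*6,0,255).astype(np.uint8) for k in(0,1)]
cv2.imwrite('pics/fin.png',np.hstack([I[2]]+D))
# shift of lid 3 near-left corner and far-right corner vs start, by patch phase correlation
for nm,(u,v) in(('near',(118,165)),('far',(225,128)),('knob',(128,95)),('lid4 near',(150,165))):
    pass
```

```text
(no output)
```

View pics/fin.png

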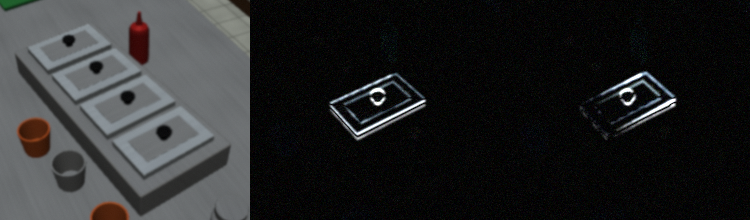

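Compared with the start, lid 3 has dropped evenly. Compared with the tipped view, its near end is unchanged and its far end has come down. So it is level and home, and nothing else has moved.

```bash
python3 -c "
from station import ctrl
print(ctrl.hand_in())"
```

```text
the job is handed in; nothing more can be done
None
```

Lid 3 (third from the left) was the loose one; I pressed it down about 5 mm by its knob until it stopped at 25 N, and the camera shows it level and the hand clear. I missed its tipping at first and pressed lid 4 before spotting it, and I did not press its ends again after seating it.

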